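Move a freshly coated sample panel from its drying hook to the easel, by its edges

TASK

Lift the freshly coated sample panel up and off its drying hook, holding it only by its two long side edges so that no part of the robot touches the wet stone coat, and stand it on the sloping easel, coat outwards: behind the lip of the blue ledge, back flat against the backrest, side edge up against the ledge's end stop. The ledge is clamped at a different height each time, so feel for it: lower the panel gently until the ledge carries it while you still hold it, without pressing hard, and only then let go. Do not drop the panel, and leave the trowel, pail and bowl where they are.

Things in the scene. Friction and masses are not known exactly. Their poses are not given: they have to be found in the camera images.
- panel: white rigid board 60 wide (its y) x 150 tall (z) x 6 mm thick (x), about 0.18 kg; origin at its centre. Starts upright, hanging on the hook through a slot 22 mm wide and 26 mm tall, 37 to 63 mm above the origin. The side edges to grip are at y = +/-30 mm. The +x face has the wet coat, the -x face is bare.
- coat: wet grey stone coat fixed on the panel's +x face, 2 mm thick (from 3 to 5 mm in front of the panel's origin), covering 54 x 140 mm of the face, the rim 3 mm at the sides being bare. Axes as the panel; origin 4 mm in front of the panel's origin. The robot must not touch it.
- stand: fixed drying stand: steel foot 110 x 110 x 12 mm, upright post of 14 mm diameter, 185 mm high, with a strap hook at the top that points to the stand's +x. Origin at the centre of the post on the table, z up. The panel hangs on the hook between post and lip, facing +x.
- hook_lip (a point): middle of the top edge of the hook's upturned lip, 193 mm above the table, 53 mm along +x from the post; lip 4 mm thick. The strap behind it is 12 mm wide, 4 mm thick, its upper side 8 mm below this point; the upper edge of the panel's slot rests on it. To come off, the panel must rise 8 to 22 mm, then go along the stand's +x past the lip.
- rack: the whole easel, fixed: wooden foot 150 x 130 x 12 mm, a prop behind (-x), the backrest and a blue metal ledge square to it. Origin on the table below the backrest's lower end, z up; its open front looks along +x.
- backrest: sloping wooden bar of the easel, 34 wide (y), 8 thick, 150 mm long (z), leaning back 0.35 rad. Origin at the lower end of its front surface, centred, 12 mm above the table; x out of the front surface, z up the slope. The standing panel has its origin here at x = 3, y = 6 mm and 75 mm above the ledge, axes parallel to these.
- stop_line (a point): point of the backrest frame at x = 0, y = 36, z = 40 mm, in the plane of the inner face of the blue ledge's end stop (25 mm high, at the ledge's +y end). The ledge's upper side is clamped somewhere from z = 25 to 55 mm in the backrest frame, not told; it reaches 26 mm out, with a lip 8 mm high at x = 20 to 26 mm, and is open at the other end (y = -62 mm).
- trowel: bystander: trowel with wooden handle and steel blade, 210 mm long lying along its x, about 27 mm high; origin on its underside at mid length
- pail: bystander: white pail, 136 mm diameter, 128 mm high; origin at the centre of its underside
- bowl: bystander: blue bowl of pebbles, 110 mm diameter, 40 mm high; origin at the centre of its underside
There are look-alikes about, which are no part of the job. Several things have the shape of the panel; the one meant has the colours described above. Leave any orange look-alike of the stand alone.

How it is judged (in metres and radians):
On the way, in this order (a step that is already met when the one before it is completed fails the run):
1. the panel is held, off the hook and clear of the stand (distance of panel from where it was at the start of the episode above 0.04 m and contact force between panel and stand below 0.05 N and contact force between panel and the fingers above 1 N), for 0.2 s.
2. the panel's foot rests on the easel's ledge, in front of the backrest, while it is still held (contact force between panel and rack above 0.5 N and contact force between panel and the fingers above 1 N and x of panel in the frame of backrest between -0.003 and 0.03 m and z of panel in the frame of backrest below 0.14 m and angle between the z axis of panel and the z axis of backrest, either way round below 0.3 rad), for 0.2 s.
At the end, for the whole second after the job is handed in: the panel stands still on the easel's ledge, behind the lip, coat outwards, back within 5 mm of the backrest and parallel to it (0.08 rad upright, 0.12 rad flat), its +y side edge within 4 mm of the end stop; nothing holds it (x of panel in the frame of backrest between 0 and 0.008 m and x of coat in the frame of backrest above 0.0035 m and y of panel in the frame of backrest between 0.002 and 0.009 m and z of panel in the frame of backrest between 0.09 and 0.14 m and angle between the z axis of panel and the z axis of backrest, either way round below 0.08 rad and angle between the x axis of panel and the x axis of backrest, either way round below 0.12 rad and angle between panel's own z axis and vertical below 0.6 rad and contact force between panel and rack above 0.3 N and linear speed of panel below 0.01 m/s); the robot touches nothing.
It fails at once if the robot touches the wet coat (contact force between coat and the fingers above 0.3 N or contact force between coat and the arm above 0.3 N).
It fails at once if the panel is pressed hard against the easel (over 30 N) (contact force between panel and rack above 30 N).
It fails at once if the panel is dropped (low over the table, or falling faster than 0.3 m/s with nothing gripping it) (height (world z) of panel below 0.06 m or (contact force between panel and the fingers below 0.05 N and linear speed of panel above 0.3 m/s)).
It fails at once if a bystander is moved by more than 20 mm (distance of any of trowel, pail, bowl from where it was at the start of the episode above 0.02 m).
It also fails if it takes over 48 s, if anything falls off the work surface, if the arm or the gripper's body presses on something with over 40 N, if the wrist force passes 120 N, or if a joint passes its speed limit or range.

ROBOT

A 6-joint arm with a two-finger parallel gripper is mounted at the origin on the work surface. World frame = base frame: x ahead of the robot, y to its left, z up, the work surface at z = 0. Lengths are in mm, angles in degrees, forces in N, time in s.
With the tool pointing down it reaches from about 350 to 850 mm from the base axis. Payload 8.1 kg.
Tool frame: the origin (TCP) lies midway between the tips of the shut fingers; the grasp point (between the pads) lies 19 mm behind it; z points along the fingers, x is the direction in which the jaws open and shut, and the axes are right-handed (so a half turn about z gives the same grasp; the last joint's range is limited). The gripper opens to 85 mm and grips with 20 to 120 N. Pads are 22 mm wide; open, the fingers measure 114 mm over their backs; the gripper's body (76 mm by 85 mm) begins 54 mm behind the grasp point. The pads swing forward as they close: fully open they stand 13 mm farther back than shut.
Start: joints at [66.841, 7.471, 85.268, -0, 87.261, -4.893], TCP at [188.035, 569.779, 231.292] pointing down, gripper open.
Joint ranges: [-169.43, 169.43], [-51.17, 129.36], [1.28, 143.12], [-76.62, 256.62], [0, 156.53], [-152.29, 152.29]. Speed limits (degrees/s): [136.94, 136.94, 159.86, 180, 180, 180].

INTERFACE

Orientations are given as [roll, pitch, yaw] about the fixed x, y, z axes, in that order (R = Rz(yaw) Ry(pitch) Rx(roll)).
In Python, from bench import monitor, cams, r gives the robot as it stands.
- The arm moves only by the tool jog_arm, never from a script. Its arguments are lists of equal length, an entry for each row: "offset": the shift along the tool's x, y, z in mm, a list of three; "delta_rot": the turn, a rotation vector about the tool's x, y, z in degrees, a list of three; "jaw": the opening in per cent of the stroke, from 0 (shut) to 100 (fully open). In form: {"offset": [[x, y, z], ...], "delta_rot": [[rx, ry, rz], ...], "jaw": [jaw, ...]}. A call has 1 to 20 rows; each row shifts and turns the pose as measured when the row begins, along the tool's axes as they then stand; what a row does not reach is not made up. A row lasts 1/10 s, in which the tool goes at most 50 mm and 8.59 degrees, less where a joint would pass 70% of its speed; a pose out of reach is approached as far as the arm can. A call is refused whole if a number of a shift passes 50 or a number of a turn 8.59, either way. A call with a gripper value outside its range is refused whole. The fingers move at their own pace and stop on an object; "newtons" is the grip in N (left out, the last holds). Time passes only in rows, so rows that do not move let the fingers close. It gives the time, the measured TCP pose, the force and the opening at its end, in the units of the state.
- monitor.sense(): the state, without advancing time (a new reading comes with each control period).
- cams.snapshot(name): name is "scene" or "top" or "wrist"; returns (picture, depth): 420x560x3 uint8, red, green, blue; 420x560 float32, mm along the optical axis (not along the pixel's ray), 0 where there is no reading.
- cams.camera_model(name): a dict with "K" (3x3 intrinsics, pixels), "camera_from_world" (4x4, takes a point from world to camera coordinates). Camera axes: x right, y down, z forward; pixel columns grow to the right and rows downward; lengths in mm; the calibration is good to about 2 mm. A picture is of the moment at which its call begins: read the wrist's pose just before it. camera_model takes no time and is no camera call; for the wrist camera it gives the pose at the moment of the call.
- r.hand_in(): hands the job in, once; it reports no verdict.
The state is a dict: "time": time; "joint_pos": joint angles; "qd": joint speeds; "joint_efforts": joint torques, N m; "tool_pos": TCP position; "tcp_rot": TCP orientation; "ft_force": force on the tool from outside, world axes, zero at the start; "wrist_torque": the same for the moment, N m; "finger_gap": finger opening in mm.
Only numpy, scipy, OpenCV 4.12 (cv2) and the standard library are available. Lean on these libraries where they do the work, as an engineer would, in place of code of your own. Each camera call takes 0.05 s, during which the arm holds its last target.

## Working session

There is one attempt and no reset: what is moved stays moved. The work goes in short steps, Python scripts to look and compute and a tool call to move; the robot and the scene stay as the last step left them, time stands still between calls to the robot, and variables do not carry over. Pictures are saved under pics/ and viewed, and the job is handed in when it is done.

Besides the shell and the picture viewer there is one more tool, called after "Call:" as name(argument=value, ...) on one line, values as JSON. jog_arm: Moves the arm, as the interface text tells. Its arguments: {"type":"object","properties":{"offset":{"type":"array","items":{"type":"array","items":{"type":"number"}}},"delta_rot":{"type":"array","items":{"type":"array","items":{"type":"number"}}},"jaw":{"type":"array","items":{"type":"number"}},"newtons":{"type":"number"}},"required":["offset","delta_rot","jaw"]}

```bash
mkdir -p pics; ls
cat > h.py <<'E'
import numpy as np, cv2
from bench import monitor, cams, r
from scipy.spatial.transform import Rotation as Ro
def snap(n,tag):
    m=cams.camera_model(n); p,d=cams.snapshot(n)
    cv2.imwrite(f'pics/{tag}.png',p[:,:,::-1]); np.savez(f'pics/{tag}.npz',p=p,d=d,K=m['K'],T=m['camera_from_world'])
    return p,d,m
def load(tag): return np.load(f'pics/{tag}.npz')
def cloud(z):
    d=z['d'].astype(float);K=z['K'];T=np.linalg.inv(z['T'])
    v,u=np.mgrid[:d.shape[0],:d.shape[1]]
    P=np.stack([(u-K[0,2])/K[0,0]*d,(v-K[1,2])/K[1,1]*d,d],-1)
    return P@T[:3,:3].T+T[:3,3]
def proj(z,P):
    P=np.atleast_2d(P);c=P@z['T'][:3,:3].T+z['T'][:3,3];q=c@z['K'].T
    return q[:,:2]/q[:,2:]
E
python3 - <<'E'
from h import *
print(monitor.sense())
for n in('scene','top','wrist'):
    p,d,m=snap(n,n+'0'); print(n,m['K'],np.linalg.inv(m['camera_from_world']).round(2))
E
```

```text
pics
{'time': 0.0, 'joint_pos': array([ 6.68420935e+01,  7.51702393e+00,  8.53318994e+01, -1.00032192e-03,
        8.72600222e+01, -4.89308033e+00]), 'qd': array([-0.03350755, -0.06471088,  0.01532593, -0.06051706, -0.06998985,
        0.0445045 ]), 'joint_efforts': array([-1.99151182e-03, -5.69406009e+01, -5.00541580e+01, -2.73680489e-04,
        1.51780603e-02, -1.84620848e-05]), 'tool_pos': array([187.80843689, 569.25594858, 230.19933921]), 'tcp_rot': array([-1.79991703e+02,  1.08633701e-01,  7.17352305e+01]), 'ft_force': array([-0.35993892, -0.32818152,  0.29448083]), 'wrist_torque': array([0.00903494, 0.00607111, 0.00791781]), 'finger_gap': 85.20474812858882}
scene [[461.0939748    0.         277.06836146]
 [  0.         461.0939748  200.63020814]
 [  0.           0.           1.        ]] [[-9.00000e-02  8.00000e-01 -6.00000e-01  1.23012e+03]
 [ 1.00000e+00  8.00000e-02 -4.00000e-02  7.64800e+01]
 [ 1.00000e-02 -6.00000e-01 -8.00000e-01  1.05211e+03]
 [ 0.00000e+00  0.00000e+00  0.00000e+00  1.00000e+00]]
top [[392.21618097   0.         277.32590029]
 [  0.         392.21618097 205.2626822 ]
 [  0.           0.           1.        ]] [[ 1.30000e-01 -9.70000e-01  2.10000e-01  3.61260e+02]
 [-9.90000e-01 -1.20000e-01  3.00000e-02  2.80500e+01]
 [ 0.00000e+00 -2.10000e-01 -9.80000e-01  1.07104e+03]
 [ 0.00000e+00  0.00000e+00  0.00000e+00  1.00000e+00]]
wrist [[304.94460363   0.         276.16828921]
 [  0.         304.94460363 212.12571747]
 [  0.           0.           1.        ]] [[ 3.1000e-01  9.2000e-01  2.5000e-01  1.2503e+02]
 [ 9.5000e-01 -3.0000e-01 -8.0000e-02  5.8949e+02]
 [-0.0000e+00  2.6000e-01 -9.6000e-01  3.7396e+02]
 [ 0.0000e+00  0.0000e+00  0.0000e+00  1.0000e+00]]
```

View pics/scene0.png

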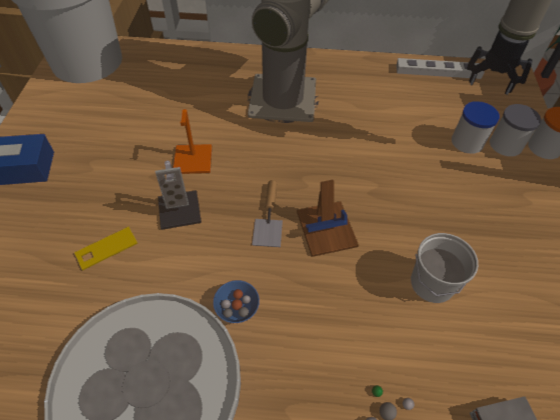

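View pics/top0.png

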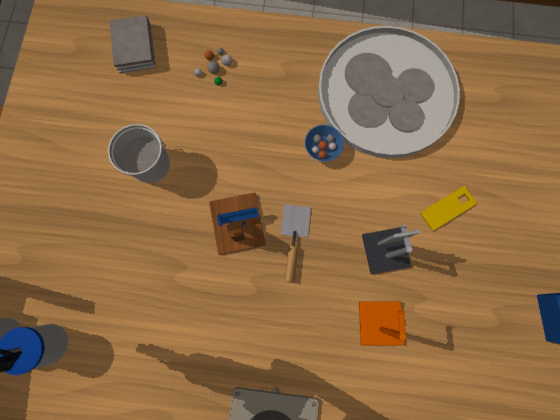

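View pics/wrist0.png

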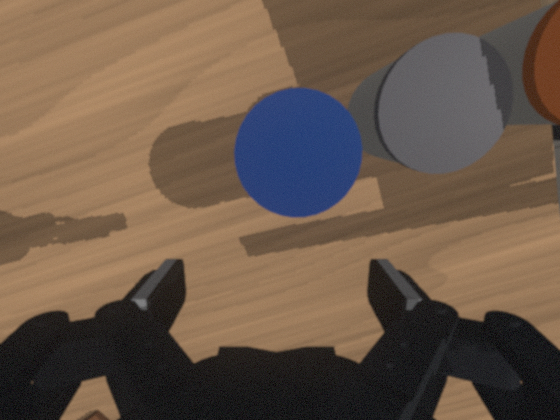

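Run:
```python
from h import *
a=load('scene0')['p'][:,:,::-1];b=load('top0')['p'][:,:,::-1]
A=cv2.resize(a[150:240,130:230],None,fx=4,fy=4,interpolation=2); B=cv2.resize(b[215:285,350:440],None,fx=4,fy=4,interpolation=2)
C=cv2.resize(a[165:265,285:370],None,fx=4,fy=4,interpolation=2); D=cv2.resize(b[185:265,200:290],None,fx=4,fy=4,interpolation=2)
def pad(x): 
    o=np.zeros((400,400,3),np.uint8); o[:min(400,x.shape[0]),:min(400,x.shape[1])]=x[:400,:400]; return o
cv2.imwrite('pics/crop0.png',cv2.resize(np.vstack([np.hstack([pad(A),pad(B)]),np.hstack([pad(C),pad(D)])]),(600,600)))
for n in('scene0','top0'):
    z=load(n);P=cloud(z)
    print(n,[(c,P[c[1],c[0]].round(1)) for c in ([(172,187),(172,175),(165,175),(180,180),(182,210),(160,222),(200,220),(327,190),(325,222),(330,240)] if n[0]=='s' else [(375,260),(400,238),(410,236),(372,235),(408,268),(369,272),(238,214),(250,240),(230,240)])])
```

```text
scene0 [((172, 187), array([ 525.9, -240.5,  133.7])), ((172, 175), array([ 493.7, -246.4,  142.1])), ((165, 175), array([ 379.7, -317.8,   -1.3])), ((180, 180), array([ 518.6, -218.2,  155.4])), ((182, 210), array([ 509.3, -237.4,   11. ])), ((160, 222), array([ 556.1, -287.4,   13.6])), ((200, 220), array([ 539. , -181.1,   13. ])), ((327, 190), array([496.4, 151.8, 131.8])), ((325, 222), array([535.1, 156. ,  44.5])), ((330, 240), array([570.6, 173. ,  14.1]))]
top0 [((375, 260), array([ 469.9, -223.1,    9.8])), ((400, 238), array([ 515.3, -246.3,  144.3])), ((410, 236), array([ 522.5, -268.6,  147.5])), ((372, 235), array([ 536.2, -209.8,   10.9])), ((408, 268), array([ 460.5, -315. ,    1.4])), ((369, 272), array([ 436.7, -211.5,    1.2])), ((238, 214), array([542.3, 156.2,  43.7])), ((250, 240), array([480.7, 117.3,  14.2])), ((230, 240), array([474.2, 171.2,  11.8]))]
```

View pics/crop0.png

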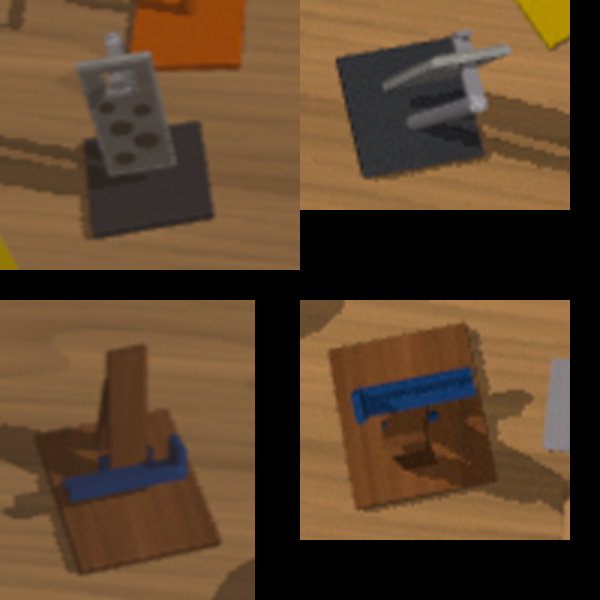

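Run:
```python
from h import *
for n in('scene0','top0'):
    z=load(n);P=cloud(z)
    for nm,c,R in (('stand',(510,-235),100),('rack',(520,150),120)):
        m=(np.hypot(P[...,0]-c[0],P[...,1]-c[1])<R)&(P[...,2]>6)&(P[...,2]<18)&(z['d']>0)
        if nm=='stand': m&=z['p'].max(-1)<110
        m=cv2.morphologyEx(m.astype(np.uint8),cv2.MORPH_OPEN,np.ones((3,3)))>0
        # rays onto plane z=12
        v,u=np.nonzero(m);K=z['K'];T=np.linalg.inv(z['T'])
        d=np.stack([(u-K[0,2])/K[0,0],(v-K[1,2])/K[1,1],np.ones(len(u))],-1)@T[:3,:3].T
        X=T[:3,3]+d*((12-T[2,3])/d[:,2])[:,None]
        r_=cv2.minAreaRect(X[:,:2].astype(np.float32)); print(n,nm,len(u),'z',np.median(P[m][:,2]).round(1),r_)
    # panel coat plane
    m=(np.hypot(P[...,0]-515,P[...,1]+245)<60)&(P[...,2]>30)&(P[...,2]<205)&(z['d']>0)
    Q=P[m];print(len(Q),Q.min(0),Q.max(0))
    if n[0]=='s':
        k=np.ones(len(Q),bool)
        for i in range(8):
            c=Q[k].mean(0);w=np.linalg.svd(Q[k]-c)[2][2];k=abs((Q-c)@w)<4
        print('plane',c,w*np.sign(w[0]),k.sum(), 'yaw',np.degrees(np.arctan2(w[1],w[0])))
        q=Q[k];print(q.min(0),q.max(0)); t=np.array([-w[1],w[0],0]);t/=np.linalg.norm(t);s=(q-c)@t;print(s.min(),s.max())
    # backrest
    m=(np.hypot(P[...,0]-510,P[...,1]-153)<70)&(P[...,2]>60)&(P[...,2]<170)&(z['d']>0)
    Q=P[m];print('br',len(Q),Q.min(0),Q.max(0))
    k=np.ones(len(Q),bool)
    for i in range(8):
        c=Q[k].mean(0);w=np.linalg.svd(Q[k]-c)[2][2];k=abs((Q-c)@w)<4
    w*=np.sign(w[0]);print(c,w,k.sum(),'yaw',np.degrees(np.arctan2(w[1],w[0])),'tilt',np.arcsin(w[2]))
```

```text
scene0 stand 951 z 11.5 ((505.4798583984375, -245.85861206054688), (112.04222869873047, 109.85409545898438), 18.078603744506836)
scene0 rack 1567 z 12.1 ((528.6806030273438, 164.464111328125), (152.95706176757812, 130.1874542236328), 18.760305404663086)
980 [ 480.6573787  -270.24502294   44.556567  ] [ 542.39009314 -211.5708588   200.09909582]
plane [ 524.9193632  -240.24018889  126.9567998 ] [9.54643709e-01 2.97750476e-01 2.05873032e-04] 857 yaw 17.32254185514443
[ 512.46261145 -270.24502294   44.556567  ] [ 535.31596213 -211.5708588   200.09909582]
-30.309327955999965 30.001741655642938
br 540 [477.11830837 129.2486477   60.11587989] [561.55136522 211.67503453 157.00682878]
[501.84222219 156.16985247 108.13381447] [0.89574264 0.27594873 0.3485648 ] 440 yaw 17.12233713275246 tilt 0.35603944013288524
top0 stand 1357 z 12.1 ((499.4508972167969, -249.9468994140625), (109.53529357910156, 110.64207458496094), 17.484716415405273)
top0 rack 1820 z 12.2 ((522.6179809570312, 160.15737915039062), (150.05294799804688, 129.29795837402344), 18.84758186340332)
481 [ 478.69885308 -275.10938467   33.30256933] [ 538.54472966 -215.54108575  200.98979602]
br 269 [471.55267875 114.38011781  60.00818079] [557.89662784 206.5301324  155.68173521]
[494.79857351 163.29235535 113.01710037] [ 0.91936598 -0.25878552  0.29630431] 81 yaw -15.720986478767514 tilt 0.3008208681618729
```

```bash
cat >> h.py <<'E'
def pose():
    s=monitor.sense(); return s['tool_pos'],Ro.from_euler('xyz',s['tcp_rot'],degrees=True),s
def plan(wps,jaw=100,p0=None,R0=None,dec=1):
    """wps: list of (pos, Rotation, nrows)"""
    p,R,s=pose()
    if p0 is not None: p,R=p0,R0
    O=[];D=[]
    for q,Q,n in wps:
        q=np.array(q,float);p1,R1=p,R; rv=(R1.inv()*Q).as_rotvec()
        for i in range(n):
            tq=p1+(q-p1)*(i+1)/n; tR=R1*Ro.from_rotvec(rv*(i+1)/n)
            o=R.inv().apply(tq-p).round(dec); d=np.degrees((R.inv()*tR).as_rotvec()).round(dec)
            O.append((o+0.).tolist());D.append((d+0.).tolist()); p=p+R.apply(o);R=R*Ro.from_rotvec(np.radians(d))
    print('"offset":',O,'\n"delta_rot":',D,'\n"jaw":',[jaw]*len(O)); print(len(O),np.abs(O).max(),np.abs(D).max(),p.round(1))
def down(yaw): return Ro.from_euler('xyz',[180,0,yaw],degrees=True)
E
python3 - <<'E'
from h import *
plan([((230,500,330),down(58),3),((500,170,330),down(0),10)],dec=0)
E
```

```text
"offset": [[-18.0, 21.0, -33.0], [-15.0, 22.0, -33.0], [-15.0, 23.0, -33.0], [-13.0, 40.0, 0.0], [-10.0, 42.0, 0.0], [-4.0, 42.0, 0.0], [-1.0, 43.0, 0.0], [3.0, 42.0, 0.0], [8.0, 42.0, 0.0], [12.0, 41.0, 0.0], [16.0, 40.0, 0.0], [20.0, 37.0, 0.0], [23.0, 36.0, 0.0]] 
"delta_rot": [[0.0, 0.0, 5.0], [0.0, 0.0, 4.0], [0.0, 0.0, 5.0], [0.0, 0.0, 6.0], [0.0, 0.0, 6.0], [0.0, 0.0, 5.0], [0.0, 0.0, 6.0], [0.0, 0.0, 6.0], [0.0, 0.0, 6.0], [0.0, 0.0, 5.0], [0.0, 0.0, 6.0], [0.0, 0.0, 6.0], [0.0, 0.0, 6.0]] 
"jaw": [100, 100, 100, 100, 100, 100, 100, 100, 100, 100, 100, 100, 100]
13 43.0 6.0 [499.9 170.  329.8]
```

Call:
jog_arm(offset=[[-18,21,-33],[-15,22,-33],[-15,23,-33],[-13,40,0],[-10,42,0],[-4,42,0],[-1,43,0],[3,42,0],[8,42,0],[12,41,0],[16,40,0],[20,37,0],[23,36,0],[0,0,0],[0,0,0]], delta_rot=[[0,0,5],[0,0,4],[0,0,5],[0,0,6],[0,0,6],[0,0,5],[0,0,6],[0,0,6],[0,0,6],[0,0,5],[0,0,6],[0,0,6],[0,0,6],[0,0,0],[0,0,0]], jaw=[100,100,100,100,100,100,100,100,100,100,100,100,100,100,100])

```text
time: 1.65
tool_pos: [500.3, 145.5, 329.1]
tcp_rot: [179.5, 0.2, -3.1]
ft_force: [0.0, -0.1, 1.3]
finger_gap: 85.5
```

Run:
```python
from h import *
print(monitor.sense())
snap('wrist','wr1')
plan([((530,-235,330),down(-72.5),12)],dec=0)
```

```text
{'time': 1.65, 'joint_pos': array([10.86543391, -5.56004517, 88.34439614, -0.42059596, 97.56982622,
       13.9359839 ]), 'qd': array([-2.36829604,  0.84889193, -0.21379865, -1.01767351, -0.33792408,
        0.45571075]), 'joint_efforts': array([-1.07628766e+00, -4.52130675e+01, -5.07393980e+01, -2.28157430e-01,
       -2.57499452e-02,  5.13656787e-02]), 'tool_pos': array([500.28605641, 145.45855825, 329.07730761]), 'tcp_rot': array([179.50976017,   0.24306264,  -3.12570839]), 'ft_force': array([ 0.01143539, -0.10893421,  1.25873583]), 'wrist_torque': array([0.01413838, 0.03613869, 0.00354874]), 'finger_gap': 85.49592457331813}
"offset": [[4.0, 32.0, 0.0], [8.0, 30.0, 0.0], [10.0, 30.0, 1.0], [14.0, 29.0, 0.0], [16.0, 28.0, 0.0], [19.0, 25.0, 0.0], [21.0, 24.0, 0.0], [24.0, 21.0, 0.0], [25.0, 19.0, 1.0], [28.0, 16.0, 0.0], [29.0, 13.0, 0.0], [30.0, 10.0, 0.0]] 
"delta_rot": [[0.0, 0.0, 6.0], [0.0, 0.0, 6.0], [0.0, 0.0, 5.0], [0.0, 0.0, 6.0], [0.0, 0.0, 6.0], [0.0, 0.0, 6.0], [0.0, 0.0, 5.0], [0.0, 0.0, 6.0], [0.0, 0.0, 6.0], [0.0, 0.0, 6.0], [0.0, 0.0, 6.0], [0.0, 0.0, 5.0]] 
"jaw": [100, 100, 100, 100, 100, 100, 100, 100, 100, 100, 100, 100]
12 32.0 6.0 [ 530.4 -234.7  330.2]
```

View pics/wr1.png

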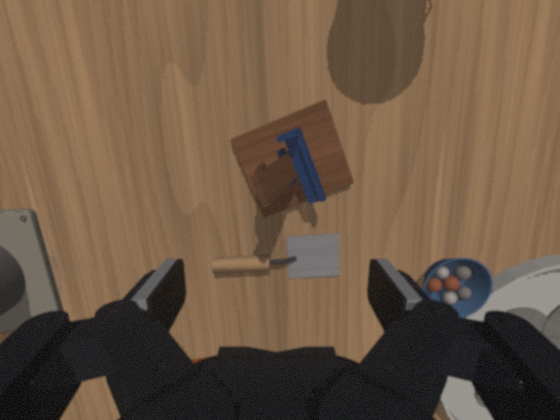

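```bash
cat >> h.py <<'E'
def ray(z,u,v,h):
    K=z['K'];T=np.linalg.inv(z['T']);u=np.asarray(u,float);v=np.asarray(v,float)
    d=np.stack([(u-K[0,2])/K[0,0],(v-K[1,2])/K[1,1],np.ones_like(u)],-1)@T[:3,:3].T
    return T[:3,3]+d*((h-T[2,3])/d[...,2])[...,None]
def foot(tag,c,R,dark=False):
    z=load(tag);P=cloud(z)
    m=(np.hypot(P[...,0]-c[0],P[...,1]-c[1])<R)&(P[...,2]>6)&(P[...,2]<18)&(z['d']>0)
    if dark: m&=z['p'].max(-1)<110
    m=cv2.morphologyEx(m.astype(np.uint8),cv2.MORPH_OPEN,np.ones((3,3)))>0
    v,u=np.nonzero(m);X=ray(z,u,v,12)
    r_=cv2.minAreaRect(X[:,:2].astype(np.float32));print(tag,len(u),'z',np.median(P[m][:,2]).round(1),r_)
def plane(Q,t=3,n=10):
    k=np.ones(len(Q),bool)
    for i in range(n):
        c=np.median(Q[k],0) if i==0 else Q[k].mean(0);w=np.linalg.svd(Q[k]-c,full_matrices=False)[2][2];k=abs((Q-c)@w)<t
    w=w*np.sign(w[0]);return c,w,k
E
python3 - <<'E'
from h import *
foot('wr1',(525,162),115)
z=load('wr1');P=cloud(z);p=z['p'].astype(int)
b=(p[...,2]>p[...,0]+25)&(np.hypot(P[...,0]-525,P[...,1]-162)<80)
print('blue',b.sum(),P[b].min(0),P[b].max(0),np.percentile(P[b][:,2],[5,25,50,75,95]))
E
```

```text
wr1 5773 z 13.1 ((524.747802734375, 160.57948303222656), (149.6911163330078, 129.69561767578125), 18.940309524536133)
blue 1201 [504.35426656 104.93677402  41.57048155] [564.67496249 212.21318714 472.1223422 ] [43.58312757 45.66543751 48.42727881 58.25914189 72.43084513]
```

Call:
jog_arm(offset=[[4,40,0],[8,30,0],[10,30,0],[14,29,0],[16,28,0],[19,25,0],[21,24,0],[24,21,0],[25,19,0],[28,16,0],[29,13,0],[30,10,0],[0,0,0],[0,0,0]], delta_rot=[[0,0,7],[0,0,6],[0,0,6],[0,0,6],[0,0,6],[0,0,6],[0,0,5],[0,0,6],[0,0,6],[0,0,6],[0,0,6],[0,0,6],[0,0,0],[0,0,0]], jaw=[100,100,100,100,100,100,100,100,100,100,100,100,100,100])

```text
time: 3.1
tool_pos: [517.0, -236.1, 331.3]
tcp_rot: [179.7, -0.2, -75.5]
ft_force: [-0.8, -0.3, -0.3]
finger_gap: 85.5
```

Run:
```python
from h import *
snap('wrist','wr2')
foot('wr2',(503,-248),100,True)
```

```text
wr2 3132 z 13.1 ((501.3712158203125, -251.30538940429688), (110.22084045410156, 109.79041290283203), 17.62427520751953)
```

View pics/wr2.png

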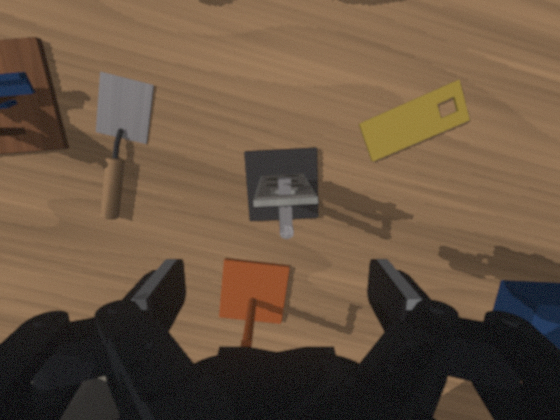

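Run:
```python
from h import *
z=load('wr2');P=cloud(z)
m=(np.hypot(P[...,0]-510,P[...,1]+245)<75)&(P[...,2]>35)&(P[...,2]<210)&(z['d']>0)
v,u=np.nonzero(m);Q=P[m];print(len(Q),Q.min(0),Q.max(0))
c,w,k=plane(Q); print('plane',c,w,k.sum(),np.degrees(np.arctan2(w[1],w[0])))
t=np.array([-w[1],w[0],0]);t/=np.linalg.norm(t);s=(Q[k]-c)@t;print('panel y',s.min(),s.max(),Q[k].min(0),Q[k].max(0), 'mid',c+t*(s.min()+s.max())/2)
tp=Q[(Q[:,2]>190)];print('top',len(tp),tp.mean(0))
r_=cv2.minAreaRect(tp[:,:2].astype(np.float32));print(r_)
ax=np.array([np.cos(np.radians(17.6)),np.sin(np.radians(17.6))]);ay=np.array([-ax[1],ax[0]])
o=np.array([501.4,-251.3])
for h in range(40,210,10):
    a=Q[abs(Q[:,2]-h)<5]
    if len(a): 
        X=(a[:,:2]-o)@np.stack([ax,ay],1); print(h,len(a),X.min(0).round(1),X.max(0).round(1))
for tg in('top0','scene0'):
    z=load(tg);P=cloud(z);m=(np.hypot(P[...,0]-510,P[...,1]+245)<75)&(P[...,2]>188)&(P[...,2]<210)&(z['d']>0);a=P[m];print(tg,len(a),a.mean(0), cv2.minAreaRect(a[:,:2].astype(np.float32)))
a=cv2.resize(load('wr2')['p'][130:260,220:350],None,fx=4.5,fy=4.5,interpolation=2);cv2.imwrite('pics/c2.png',a[:,:,::-1])
```

```text
2127 [ 480.30450046 -274.1900659    54.99285177] [ 541.13079828 -216.13078352  199.97386581]
plane [ 523.45418763 -244.08996337  153.37807987] [0.953241   0.30210561 0.0079868 ] 1245 17.584694009808477
panel y -30.201041239126305 29.765066463612794 [ 512.27371635 -273.36924183   54.99285177] [ 532.46522982 -216.13078352  199.97386581] mid [ 523.52004494 -244.29776451  153.37807987]
top 701 [ 522.68122939 -244.55870679  196.58189448]
((528.1680297851562, -242.76419067382812), (24.244625091552734, 59.17003631591797), 17.9216251373291)
50 1 [ 23.3 -13.8] [ 23.3 -13.8]
60 39 [ 21.4 -28.7] [23.9 29.1]
70 49 [ 21.3 -29.9] [24.1 29.7]
80 51 [ 21.3 -29. ] [24.1 29.3]
90 46 [-12.7 -29.4] [24.3 29. ]
100 45 [-13. -30.] [24.3 29.7]
110 49 [-13.6 -29.8] [24.2 29. ]
120 57 [-13.9 -29.1] [24.4 29.8]
130 62 [-15. -30.] [24.5 29.2]
140 68 [ 21.9 -29.2] [24.6 29.6]
150 73 [ 21.6 -29.8] [24.5 29.3]
160 140 [-12.  -29.8] [24.4 29.8]
170 72 [-12.2 -29.6] [24.4 29.7]
180 102 [-20.7 -29.9] [40.1 29.4]
190 738 [-21.2 -29.8] [40.2 30. ]
200 535 [ 15.9 -29.6] [39.6 29.5]
top0 118 [ 519.28529844 -243.78092454  195.29348688] ((513.970458984375, -243.50543212890625), (49.50914764404297, 50.81437683105469), 68.77790069580078)
scene0 136 [ 524.93483246 -240.07564377  194.32948042] ((521.5648803710938, -240.11753845214844), (50.363922119140625, 38.00117874145508), 74.78626251220703)
```

View pics/c2.png

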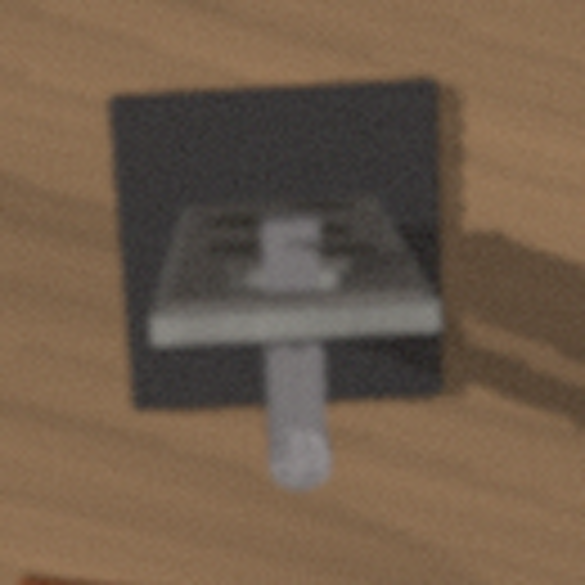

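Run:
```python
from h import *
plan([((519.2,-245.7,260),down(-72.4),4)])
```

```text
"offset": [[2.4, 0.0, 17.8], [2.5, 0.1, 17.9], [2.5, 0.1, 17.8], [2.5, 0.1, 17.8]] 
"delta_rot": [[0.1, 0.0, -0.8], [0.0, -0.1, -0.7], [0.1, 0.0, -0.8], [0.1, -0.1, -0.8]] 
"jaw": [100, 100, 100, 100]
4 17.9 0.8 [ 519.2 -245.7  260. ]
```

Call:
jog_arm(offset=[[2.5,0,18],[2.5,0,18],[2.5,0,18],[2.5,0,18],[0,0,0],[0,0,0]], delta_rot=[[0.1,0,-0.8],[0,0,-0.8],[0.1,0,-0.8],[0.1,0,-0.8],[0,0,0],[0,0,0]], jaw=[100,100,100,100,100,100])

```text
time: 3.75
tool_pos: [522.4, -236.0, 259.9]
tcp_rot: [-179.8, -0.3, -71.0]
ft_force: [0.4, 0.4, 1.3]
finger_gap: 85.2
```

Run:
```python
from h import *
z=None
snap('wrist','wr3');z=load('wr3');P=cloud(z)
m=(np.hypot(P[...,0]-519,P[...,1]+245)<75)&(P[...,2]>35)&(P[...,2]<210)&(z['d']>0)
Q=P[m]
c,w,k=plane(Q); print('plane',c,w,k.sum(),np.degrees(np.arctan2(w[1],w[0])))
t=np.array([-w[1],w[0],0]);t/=np.linalg.norm(t);s=(Q[k]-c)@t;print('panel y',s.min(),s.max(), 'mid',c+t*(s.min()+s.max())/2)
tp=Q[(Q[:,2]>192)];print('top',len(tp),tp.mean(0))
plan([((519.2,-245.7,138),down(-72.4),7)])
```

```text
plane [ 523.54419055 -243.72122004  151.6949925 ] [0.95303282 0.30279727 0.00650119] 2528 17.626075874377086
panel y -30.677208113024545 29.410492645323682 mid [ 523.73597359 -244.3248435   151.6949925 ]
top 1182 [ 522.72670918 -244.47796935  196.68060047]
"offset": [[1.1, 1.0, 17.4], [1.1, 0.9, 17.4], [1.1, 0.9, 17.4], [1.1, 0.9, 17.4], [1.2, 0.9, 17.4], [1.1, 0.9, 17.4], [1.2, 0.9, 17.4]] 
"delta_rot": [[0.0, 0.0, 0.2], [-0.1, -0.1, 0.2], [0.0, 0.0, 0.2], [0.0, 0.0, 0.2], [-0.1, -0.1, 0.2], [0.0, 0.0, 0.2], [0.0, -0.1, 0.2]] 
"jaw": [100, 100, 100, 100, 100, 100, 100]
7 17.4 0.2 [ 519.2 -245.7  138. ]
```

View pics/wr3.png

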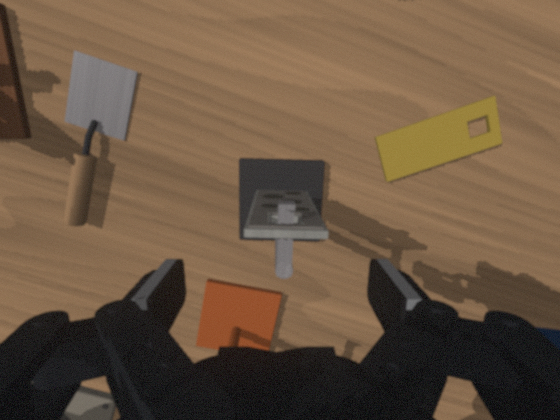

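Call:
jog_arm(offset=[[5,4,5],[4,3,5],[0,0,0],[0,0,0]], delta_rot=[[-0.2,-0.2,0.8],[0,0,0.6],[0,0,0],[0,0,0]], jaw=[100,100,100,100])

```text
time: 4.2
tool_pos: [519.7, -247.6, 252.4]
tcp_rot: [-179.8, -0.2, -72.5]
ft_force: [0.5, -0.1, -0.1]
finger_gap: 85.4
```

Run:
```python
from h import *
plan([((519.2,-245.7,138),down(-72.4),6)])
```

```text
"offset": [[-0.4, 0.0, 19.1], [-0.4, 0.1, 19.0], [-0.4, 0.0, 19.1], [-0.3, 0.0, 19.1], [-0.4, 0.0, 19.0], [-0.3, 0.0, 19.1]] 
"delta_rot": [[0.0, 0.0, 0.0], [-0.1, -0.1, 0.0], [0.0, 0.0, 0.0], [0.0, -0.1, 0.0], [0.0, 0.0, -0.1], [-0.1, 0.0, 0.0]] 
"jaw": [100, 100, 100, 100, 100, 100]
6 19.1 0.1 [ 519.2 -245.7  138. ]
```

Call:
jog_arm(offset=[[-0.5,0,19],[-0.5,0,19],[-0.5,0,19],[-0.5,0,19],[0,0,15],[0,0,10],[0,0,0],[0,0,0]], delta_rot=[[-0.1,-0.1,0],[0,0,0],[0,-0.1,0],[0,0,0],[0,0,0],[0,0,0],[0,0,0],[0,0,0]], jaw=[100,100,100,100,100,100,100,100])

```text
time: 5.0
tool_pos: [521.1, -247.9, 151.3]
tcp_rot: [-179.7, -0.3, -72.6]
ft_force: [0.5, 0.1, -0.4]
finger_gap: 85.6
```

Run:
```python
from h import *
snap('wrist','wr4')
plan([((519.2,-245.7,138),down(-72.4),2)])
```

```text
"offset": [[-1.4, 0.6, 6.7], [-1.4, 0.6, 6.7]] 
"delta_rot": [[-0.2, -0.1, -0.1], [-0.1, -0.2, -0.1]] 
"jaw": [100, 100]
2 6.7 0.2 [ 519.2 -245.7  138. ]
```

View pics/wr4.png

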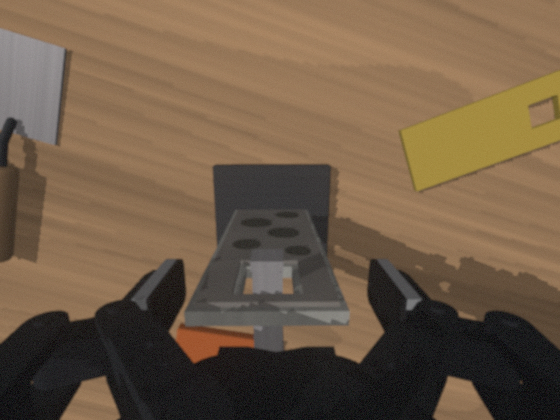

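Call:
jog_arm(offset=[[-1.5,1,8],[-1.5,0.5,7],[0,0,0],[0,0,0],[0,0,0],[0,0,0],[0,0,0],[0,0,0],[0,0,0],[0,0,0]], delta_rot=[[-0.2,-0.1,-0.1],[-0.1,-0.2,-0.1],[0,0,0],[0,0,0],[0,0,0],[0,0,0],[0,0,0],[0,0,0],[0,0,0],[0,0,0]], jaw=[100,100,100,68,60,60,60,60,60,60], newtons=35)

```text
time: 6.05
tool_pos: [520.1, -246.0, 137.9]
tcp_rot: [-179.8, -0.1, -72.4]
ft_force: [-0.5, 0.4, -0.5]
finger_gap: 59.5
```

Call:
jog_arm(offset=[[0,0,-5],[0,0,-5],[0,0,-5],[0,0,-1],[0,0,0],[0,0,0]], delta_rot=[[0,0,0],[0,0,0],[0,0,0],[0,0,0],[0,0,0],[0,0,0]], jaw=[60,60,60,60,60,60])

```text
time: 6.65
tool_pos: [520.0, -246.0, 155.4]
tcp_rot: [-179.8, -0.1, -72.4]
ft_force: [-0.3, -0.3, -1.7]
finger_gap: 59.3
```

Run:
```python
from h import *
print(monitor.sense()['finger_gap'],monitor.sense()['ft_force'],pose()[0])
snap('wrist','wr5');snap('scene','sc5')
a=cv2.resize(load('sc5')['p'][120:240,100:240],None,fx=4,fy=4);w=load('wr5')['p']
cv2.imwrite('pics/c5.png',np.hstack([cv2.resize(a,(400,343)),cv2.resize(w,(400,343))])[:,:,::-1])
```

```text
59.341026984582804 [-0.25532515 -0.33161786 -1.67439576] [ 519.98087829 -246.00916356  155.43420594]
```

View pics/c5.png

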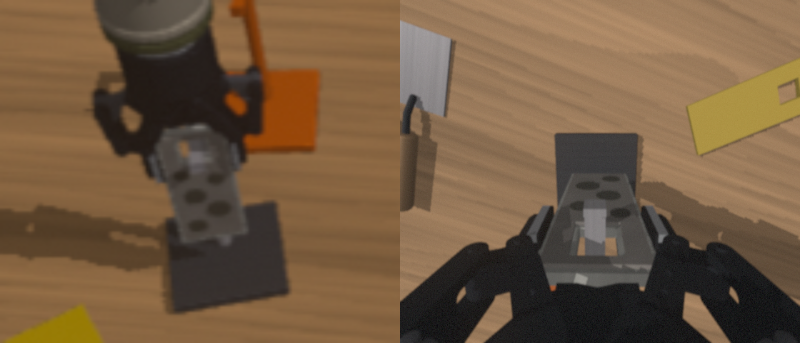

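Call:
jog_arm(offset=[[0,-4,1.5],[0,-8,0],[0,-8,0],[0,-8,0],[0,-8,0],[0,-8,0],[0,-10,0],[0,-12,0],[0,-12,0],[0,0,0],[0,0,0]], delta_rot=[[0,0,0],[0,0,0],[0,0,0],[0,0,0],[0,0,0],[0,0,0],[0,0,0],[0,0,0],[0,0,0],[0,0,0],[0,0,0]], jaw=[60,60,60,60,60,60,60,60,60,60,60])

```text
time: 7.85
tool_pos: [601.4, -219.0, 152.3]
tcp_rot: [-179.9, -0.0, -72.3]
ft_force: [-1.0, -0.6, -1.4]
finger_gap: 59.3
```

Run:
```python
from h import *
p,R,s=pose();print(s['ft_force'])
z=None
snap('wrist','wr6')
z=load('wr6');P=cloud(z)
L=(P-p)@R.as_matrix()   # tool frame
m=(abs(L[...,0])<36)&(abs(L[...,1])<25)&(L[...,2]>-70)&(L[...,2]<110)&(z['d']>0)
a=L[m];print(len(a),a.min(0),a.max(0))
m2=m&(abs(L[...,0])<26);a=L[m2]
c,w,k=plane(a[:,[1,0,2]]);print('tool-frame plane (y,x,z)',c,w,k.sum(),a[k].min(0),a[k].max(0))
```

```text
[-1.03748791 -0.59556451 -1.41267945]
19653 [-35.99792864 -17.51200247 -69.99151325] [35.98606554  3.5387991  89.52160465]
tool-frame plane (y,x,z) [ -4.56595141   0.27819646 -20.05499914] [ 0.99998075 -0.0030831   0.00538482] 13169 [-25.9977477   -6.43260935 -62.00582808] [25.99996091 -1.28680893 85.13247769]
```

View pics/wr6.png

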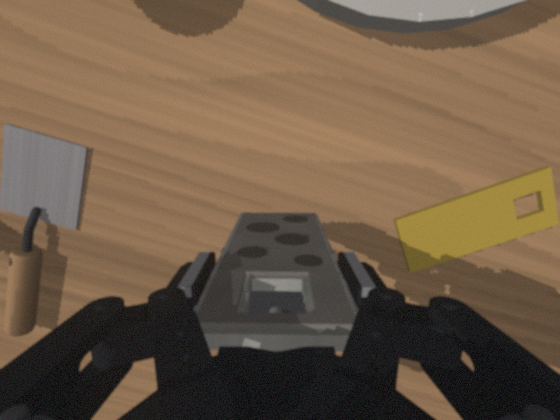

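```bash
cat >> h.py <<'E'
yaw=np.radians(18.85); F0=np.array([524.0,160.6,0]) # foot frame
RF=Ro.from_euler('z',yaw).as_matrix()
E
python3 - <<'E'
from h import *
for tg,bias in(('wr1',(524.75,160.6,1)),('top0',(522.6,160.16,0)),('scene0',(528.7,164.46,0))):
    z=load(tg);P=(cloud(z)-np.array(bias))@RF
    p=z['p'].astype(int)
    R=(abs(P[...,0])<95)&(abs(P[...,1])<80)&(z['d']>0)&(P[...,2]>5)&(P[...,2]<180)
    blue=R&(p[...,2]>p[...,0]+15)&(p[...,2]>p[...,1]+5)
    a=P[blue];print(tg,'blue',len(a),np.percentile(a,[1,50,99],axis=0).round(1).tolist())
    for y0 in range(-60,60,10):
        b=a[(a[:,1]>y0)&(a[:,1]<y0+10)]
        if len(b)>2: print('   y',y0,len(b),'x',b[:,0].min().round(1),b[:,0].max().round(1),'z',b[:,2].min().round(1),b[:,2].max().round(1))
    w=R&~blue&(P[...,2]>25)&(abs(P[...,1])<30); a=P[w]
    c,n,k=plane(a,3); print(' wood',len(a),k.sum(),c.round(1),n.round(3),'tilt',np.arcsin(n[2]),'y',np.percentile(a[k][:,1],[1,99]),'z',a[k][:,2].min(),a[k][:,2].max(), 'x at z=12, y=0:',c[0]-(n[2]*(12-c[2])+n[1]*(0-c[1]))/n[0])
E
python3 - <<'E'
from h import *
a=cv2.resize(load('wr1')['p'][85:230,215:370],None,fx=4,fy=4,interpolation=2);cv2.imwrite('pics/c1.png',a[:,:,::-1])
E
```

```text
wr1 blue 1379 [[-9.9, -59.0, 40.9], [11.4, -4.1, 47.0], [23.5, 43.3, 73.2]]
   y -60 117 x -0.6 23.8 z 41.0 58.8
   y -50 123 x -0.5 23.5 z 40.7 59.6
   y -40 120 x -0.6 23.8 z 40.9 58.6
   y -30 127 x -0.6 23.7 z 40.7 58.8
   y -20 125 x -0.2 23.6 z 40.8 59.3
   y -10 129 x -0.4 23.9 z 40.6 60.2
   y 0 133 x -0.2 24.0 z 41.0 59.0
   y 10 135 x -14.7 23.7 z 39.3 59.7
   y 20 149 x -14.2 23.6 z 33.9 59.3
   y 30 141 x -8.1 23.9 z 40.6 74.3
   y 40 78 x -8.4 23.2 z 51.8 74.8
 wood 1535 1206 [-25.    0.7 107.4] [0.938 0.006 0.348] tilt 0.3550451986392114 y [-16.77229333  17.01984778] z 40.267556753825716 154.20945388498183 x at z=12, y=0: 10.380752843588816
top0 blue 400 [[-10.5, -59.7, 39.4], [12.0, -8.6, 47.2], [24.8, 42.8, 72.6]]
   y -60 36 x 0.4 22.6 z 39.4 60.1
   y -50 36 x 1.7 25.4 z 40.0 61.0
   y -40 39 x 0.9 24.8 z 37.8 61.4
   y -30 42 x -13.7 25.2 z 34.6 59.4
   y -20 38 x -14.4 22.9 z 40.7 59.1
   y -10 36 x 0.6 24.0 z 40.9 60.0
   y 0 38 x 0.6 24.6 z 41.6 60.4
   y 10 34 x 2.5 24.3 z 41.9 59.2
   y 20 35 x 2.0 25.5 z 40.9 61.1
   y 30 48 x -6.8 25.8 z 41.3 74.5
   y 40 15
[... 161 characters left out ...]
2464259769606 x at z=12, y=0: 107.57231035006896
scene0 blue 306 [[-10.5, -60.6, 38.0], [17.7, -11.0, 52.4], [24.1, 41.9, 72.3]]
   y -60 32 x -2.5 22.3 z 40.8 59.5
   y -50 29 x -0.5 22.8 z 42.4 61.1
   y -40 25 x -2.8 25.7 z 38.6 60.1
   y -30 34 x -14.3 24.2 z 34.9 58.9
   y -20 30 x -8.9 24.0 z 34.8 63.0
   y -10 26 x -0.9 22.9 z 42.0 58.5
   y 0 28 x -0.3 25.3 z 42.1 59.6
   y 10 25 x 1.9 22.7 z 42.0 59.7
   y 20 20 x 1.9 23.8 z 42.6 59.6
   y 30 39 x -9.5 23.0 z 44.1 73.0
   y 40 13 x -8.5 22.9 z 44.5 73.3
 wood 643 468 [-24.7   1.   98.8] [ 0.938 -0.011  0.347] tilt 0.3545151831890472 y [-16.72354053  19.02813313] z 39.0191994367857 155.76162947992054 x at z=12, y=0: 7.413438156109699
```

View pics/c1.png

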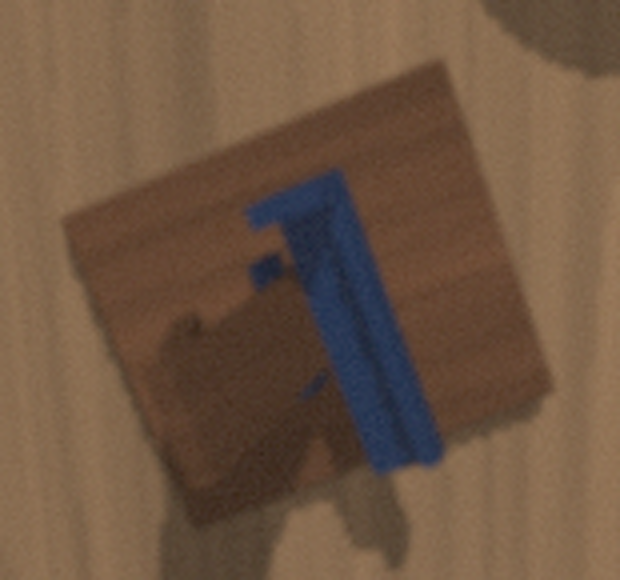

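```bash
cat >> h.py <<'E'
B0=F0+RF@np.array([9.5,0.1,12]); RB=RF@Ro.from_euler('y',-0.35).as_matrix()
RT=Ro.from_matrix(RB@np.array([[0,-1,0],[-1,0,0],[0,0,-1.]]))
PT=np.array([0,0.4,15.])
def tcp_for(b): return B0+RB@np.array(b,float)-RT.apply(PT)
def panel_b():
    p,R,s=pose(); q=RB.T@(p+R.apply(PT)-B0); M=RB.T@R.as_matrix()
    return q.round(1), np.degrees(Ro.from_matrix(M@np.array([[0,-1,0],[-1,0,0],[0,0,-1.]])).as_rotvec()).round(2), s
E
python3 - <<'E'
from h import *
print(tcp_for((12,3,190)),RT.as_euler('xyz',degrees=True)); print(panel_b())
p,R,s=pose()
plan([((595,-200,250),down(-72),3),((570,0,300),down(-72),6),(tcp_for((14,3,200)),RT,6)],jaw=60,dec=0)
E
```

```text
[476.48839223 147.65513137 208.82333895] [-159.94647717    0.          -71.15      ]
(array([ -12.8, -384.3,  138.1]), array([-0.23, 19.94, -1.12]), {'time': 7.9, 'joint_pos': array([-2.46290647e+01,  1.61329409e+01,  8.37374701e+01,  4.99612669e-02,
        8.00255618e+01,  4.76493177e+01]), 'qd': array([-0.4403921 , -0.61985589,  0.71338942, -0.01030105, -0.01676261,
       -0.09008063]), 'joint_efforts': array([-6.26349100e-02, -6.42710352e+01, -4.98760056e+01, -1.00583914e-01,
        3.16557137e-02,  6.92823800e-03]), 'tool_pos': array([ 601.30935665, -219.0012288 ,  152.31320272]), 'tcp_rot': array([-1.79889964e+02, -3.37004987e-02, -7.22870238e+01]), 'ft_force': array([ 0.15399239,  0.0095391 , -1.3467236 ]), 'wrist_torque': array([-0.00161989, -0.00712827,  0.01271543]), 'finger_gap': 59.29950566970913})
"offset": [[-7.0, 0.0, -33.0], [-6.0, 0.0, -32.0], [-7.0, 0.0, -33.0], [-33.0, -6.0, -8.0], [-33.0, -6.0, -9.0], [-33.0, -7.0, -8.0], [-33.0, -6.0, -8.0], [-33.0, -6.0, -8.0], [-33.0, -6.0, -9.0], [-28.0, 8.0, 14.0], [-28.0, 8.0, 13.0], [-29.0, 9.0, 12.0], [-28.0, 10.0, 12.0], [-28.0, 10.0, 12.0], [-29.0, 10.0, 11.0]] 
"delta_rot": [[0.0, 0.0, 0.0], [0.0, 0.0, 0.0], [0.0, 0.0, 0.0], [0.0, 0.0, 0.0], [0.0, 0.0, 0.0], [0.0, 0.0, 0.0], [0.0, 0.0, 0.0], [0.0, 0.0, 0.0], [0.0, 0.0, 0.0], [3.0, 0.0, 0.0], [4.0, 0.0, 0.0], [3.0, 0.0, -1.0], [3.0, 0.0, 0.0], [4.0, 0.0, 0.0], [3.0, 0.0, 0.0]] 
"jaw": [60, 60, 60, 60, 60, 60, 60, 60, 60, 60, 60, 60, 60, 60, 60]
15 33.0 4.0 [475.3 147.6 218.5]
```

Call:
jog_arm(offset=[[-7,0,-33],[-6,0,-32],[-7,0,-33],[-33,-6,-8],[-33,-6,-9],[-33,-7,-8],[-33,-6,-8],[-33,-6,-8],[-25,-6,-9],[0,0,0]], delta_rot=[[0,0,0],[0,0,0],[0,0,0],[0,0,0],[0,0,0],[0,0,0],[0,0,0],[0,0,0],[0,0,0],[0,0,0]], jaw=[60,60,60,60,60,60,60,60,60,60])

```text
time: 8.9
tool_pos: [567.0, -3.9, 306.0]
tcp_rot: [-180.0, 0.1, -72.8]
ft_force: [-0.2, -0.7, -1.1]
finger_gap: 58.9
```

Run:
```python
from h import *
p,R,s=pose();print(p,s['tcp_rot'],s['ft_force'],s['finger_gap'])
plan([(tcp_for((20,0,260)),RT,7)],jaw=60,dec=0)
```

```text
[567.0451401   -3.93145341 305.97130856] [-1.79959522e+02  8.00396364e-02 -7.27533674e+01] [-0.19050764 -0.65960982 -1.10098129] 58.90862761157328
"offset": [[-24.0, 8.0, 4.0], [-24.0, 9.0, 4.0], [-24.0, 8.0, 3.0], [-24.0, 9.0, 3.0], [-24.0, 8.0, 2.0], [-25.0, 9.0, 2.0], [-24.0, 9.0, 2.0]] 
"delta_rot": [[3.0, 0.0, 0.0], [3.0, 0.0, 0.0], [3.0, 0.0, -1.0], [2.0, 0.0, 0.0], [3.0, 0.0, 0.0], [3.0, 0.0, 0.0], [3.0, 0.0, -1.0]] 
"jaw": [60, 60, 60, 60, 60, 60, 60]
7 25.0 3.0 [461.5 139.7 277.1]
```

Call:
jog_arm(offset=[[-24,8,4],[-24,9,4],[-24,8,3],[-24,9,3],[-24,8,2],[-20,9,2],[-15,9,2],[0,0,0],[0,0,0]], delta_rot=[[3,0,0],[3,0,0],[3,0,-1],[2,0,0],[3,0,0],[3,0,0],[2,0,-1],[0,0,0],[0,0,0]], jaw=[60,60,60,60,60,60,60,60,60])

```text
time: 9.8
tool_pos: [460.8, 124.5, 271.1]
tcp_rot: [-160.5, -0.5, -71.0]
ft_force: [1.0, -0.2, -1.1]
finger_gap: 59.3
```

Run:
```python
from h import *
p,R,s=pose();print(p,s['tcp_rot'],s['ft_force'],s['finger_gap'],panel_b()[:2])
snap('wrist','wr7');snap('scene','sc7')
z=load('wr7');P=cloud(z)
L=(P-p)@R.as_matrix()
m=(abs(L[...,0])<26)&(abs(L[...,1])<25)&(L[...,2]>-65)&(L[...,2]<110)&(z['d']>0)
a=L[m];c,w,k=plane(a[:,[1,0,2]]);print('tool-frame plane (y,x,z)',c,w,k.sum(),a[k].min(0),a[k].max(0))
m=(abs(L[...,0])<40)&(abs(L[...,1]+4.5)<3)&(L[...,2]>55)&(L[...,2]<110)&(z['d']>0); print('panel x extents low',L[m].min(0),L[m].max(0))
w=z['p'];s_=cv2.resize(load('sc7')['p'][130:280,240:440],(560,420))
cv2.imwrite('pics/c7.png',cv2.resize(np.hstack([w,s_]),(800,300))[:,:,::-1])
plan([(tcp_for((12,1,260)),RT,3)],jaw=60)
```

```text
[460.81203273 124.4635159  271.12123519] [-160.49039223   -0.53358847  -71.04689405] [ 0.9639869  -0.17484668 -1.10906222] 59.33401516728602 (array([ 12.2, -14. , 256.2]), array([-0.47,  0.54,  0.28]))
tool-frame plane (y,x,z) [ -4.86291915   0.31387425 -19.93076395] [ 0.999983   -0.00376358  0.00445291] 13167 [-25.98888711  -7.11569349 -62.08702958] [25.999435   -1.63402074 89.48574576]
panel x extents low [-27.72593421  -5.7391286   55.00053387] [32.51959825 -2.16732874 89.48574576]
"offset": [[-5.0, 0.2, -1.3], [-5.1, 0.3, -1.4], [-5.0, 0.2, -1.3]] 
"delta_rot": [[0.2, -0.2, 0.1], [0.2, -0.1, 0.1], [0.2, -0.2, 0.0]] 
"jaw": [60, 60, 60]
3 5.1 0.2 [454.5 138.  274.6]
```

View pics/c7.png

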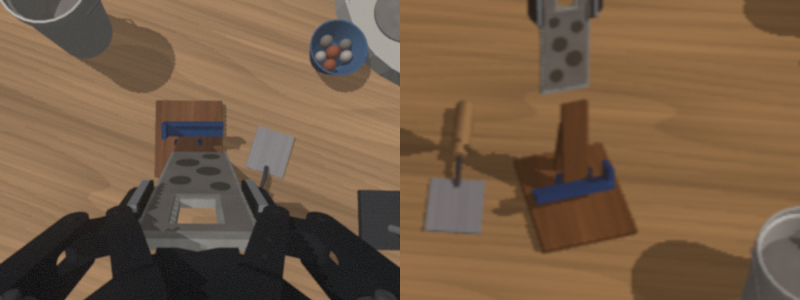

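Run:
```python
from h import *
for tg,p,R in (('wr7',np.array([460.812,124.4635,271.12]),Ro.from_euler('xyz',[-160.49,-.5336,-71.047],degrees=True)),):
    z=load(tg);P=cloud(z);L=(P-p)@R.as_matrix()
    m=(abs(L[...,0])<45)&(abs(L[...,1]+4.5)<2.5)&(z['d']>0)
    for h in range(-60,95,10):
        a=L[m&(abs(L[...,2]-h)<5)]
        if len(a): print(h,len(a),a[:,0].min().round(1),a[:,0].max().round(1),np.median(a[:,1]).round(2))
Pb=(P-B0)@RB; p_=z['p'].astype(int)
blue=(p_[...,2]>p_[...,0]+15)&(p_[...,2]>p_[...,1]+5)&(Pb[...,0]>-15)&(Pb[...,0]<40)&(abs(Pb[...,1])<75)&(Pb[...,2]<90)&(z['d']>0)
a=Pb[blue];print(len(a),np.percentile(a,[1,50,99],axis=0).round(1))
for y0 in range(-65,50,8):
    b=a[(a[:,1]>y0)&(a[:,1]<=y0+8)]
    if len(b): print(y0,len(b),'x',b[:,0].min().round(1),b[:,0].max().round(1),'z',np.percentile(b[:,2],[2,50,98]).round(1))
f=(Pb[...,0]>3)&(Pb[...,0]<18)&blue&(Pb[...,1]<30);print('ledge z_b',np.percentile(Pb[f][:,2],[5,50,95]),f.sum())
zz=load('wr1');P=cloud(zz);p_=zz['p'].astype(int);Pb=(P-B0)@RB
blue=(p_[...,2]>p_[...,0]+15)&(p_[...,2]>p_[...,1]+5)&(Pb[...,0]>-15)&(Pb[...,0]<40)&(abs(Pb[...,1])<75)&(Pb[...,2]<90)
f=(Pb[...,0]>3)&(Pb[...,0]<18)&blue&(Pb[...,1]<30);print('wr1 ledge z_b',np.percentile(Pb[f][:,2],[5,50,95]),f.sum())
f=blue&(Pb[...,2]>45);print('stop y', np.percentile(Pb[f][:,1],[2,50,98]),'z',np.percentile(Pb[f][:,2],[50,98]),f.sum())
```

```text
-60 3361 -45.0 45.0 -4.05
-50 1946 -44.8 45.0 -5.55
-40 1574 -40.3 44.4 -5.32
-30 1259 -42.5 44.4 -5.32
-20 1733 -42.6 44.3 -5.09
-10 1165 -40.4 43.0 -5.34
0 889 -28.5 31.5 -5.26
10 724 -28.3 31.8 -5.15
20 624 -28.4 31.7 -5.15
30 522 -28.4 31.7 -5.01
40 472 -28.0 32.1 -4.96
50 366 -27.9 32.1 -4.94
60 351 -27.7 32.1 -4.82
70 276 -27.4 32.5 -4.74
80 234 -27.4 32.5 -4.57
90 7 -27.1 32.1 -2.61
1718 [[ -7.2 -59.7  30.7]
 [ 14.8  -7.5  33. ]
 [ 26.9  42.3  58.2]]
-65 61 x 2.2 26.9 z [31.  32.3 41.4]
-57 133 x 1.8 27.0 z [30.8 32.8 41. ]
-49 123 x 2.1 27.0 z [31.  32.6 41. ]
-41 125 x 2.2 27.0 z [30.9 32.7 41. ]
-33 132 x 1.9 26.9 z [31.  32.5 41.3]
-25 143 x -10.9 27.0 z [30.9 33.2 41. ]
-17 119 x 2.0 26.8 z [30.7 32.7 41.5]
-9 136 x 1.6 27.0 z [30.7 32.8 41.2]
-1 122 x 1.9 27.0 z [31.1 32.6 41.4]
7 122 x 2.0 27.0 z [31.  32.7 41.5]
15 121 x -9.5 27.0 z [31.  32.7 41.3]
23 128 x 3.1 26.9 z [31.  32.7 41.1]
31 166 x 2.1 26.9 z [31.3 42.9 58.3]
39 87 x 2.0 27.0 z [38.  57.2 58.6]
ledge z_b [31.0241933  32.24986064 33.54598408] 855
wr1 ledge z_b [30.90352387 32.18332925 33.5434264 ] 658
stop y [35.79385884 39.89077991 43.53034839] z [56.87864168 58.43387566] 134
```

```bash
sed -i 's/^B0=.*; RB/B0=F0+RF@np.array([10.4,0.1,12.3]); RB/; s/^PT=.*/PT=np.array([2.0,0.1,14.5])/' h.py
python3 - <<'E'
from h import *
print(panel_b()[:2])
plan([(tcp_for((10,1,250)),RT,2),(tcp_for((10,1,150)),RT,7)],jaw=60)
E
```

```text
(array([ 12. , -16.3, 256.6]), array([-0.46,  0.58,  0.23]))
"offset": [[-8.6, 1.0, 3.2], [-8.6, 1.0, 3.3], [0.0, 0.0, 14.3], [0.0, 0.0, 14.3], [0.0, 0.0, 14.3], [0.1, 0.0, 14.3], [0.0, 0.0, 14.2], [0.0, 0.0, 14.3], [0.0, 0.0, 14.3]] 
"delta_rot": [[0.3, -0.2, 0.1], [0.3, -0.3, 0.1], [0.0, 0.0, 0.0], [0.0, 0.0, 0.0], [0.0, 0.0, 0.0], [0.0, 0.0, 0.0], [0.0, 0.0, 0.0], [0.0, 0.0, 0.0], [0.0, 0.0, 0.0]] 
"jaw": [60, 60, 60, 60, 60, 60, 60, 60, 60]
9 14.3 0.3 [488.5 151.7 170.3]
```

Call:
jog_arm(offset=[[-9,0.5,3],[-8.5,0.5,3],[0,0,0],[0,0,14],[0,0,14],[0,0,14],[0,0,10],[0,0,0],[0,0,0]], delta_rot=[[0.3,-0.2,0.1],[0.3,-0.3,0.1],[0,0,0],[0,0,0],[0,0,0],[0,0,0],[0,0,0],[0,0,0],[0,0,0]], jaw=[60,60,60,60,60,60,60,60,60])

```text
time: 10.8
tool_pos: [475.9, 148.1, 214.7]
tcp_rot: [-160.0, 0.1, -71.2]
ft_force: [0.2, 0.4, -0.7]
finger_gap: 59.4
```

Run:
```python
from h import *
print(panel_b()[:2],monitor.sense()['ft_force'])
plan([(tcp_for((9,1,160)),RT,3),(tcp_for((8,1,120)),RT,5)],jaw=60)
```

```text
(array([ 12.9,   1.6, 196.2]), array([ 0.04,  0.04, -0.06])) [ 0.16411763  0.36902497 -0.71453406]
"offset": [[0.2, 1.3, 12.1], [0.2, 1.3, 12.0], [0.2, 1.3, 12.1], [0.0, 0.2, 8.0], [0.0, 0.2, 8.0], [0.0, 0.2, 8.0], [0.1, 0.2, 8.0], [0.0, 0.2, 8.0]] 
"delta_rot": [[0.0, 0.0, 0.0], [0.0, 0.0, 0.0], [0.0, 0.0, -0.1], [0.0, 0.0, 0.0], [0.0, 0.0, 0.0], [0.0, 0.0, 0.0], [0.0, 0.0, 0.0], [0.0, 0.0, 0.0]] 
"jaw": [60, 60, 60, 60, 60, 60, 60, 60]
8 12.1 0.1 [496.4 154.4 141.4]
```

Call:
jog_arm(offset=[[0,1.3,12],[0,1.3,12],[0,1,12],[0,0,8],[0,0,8],[0,0,8],[0,0,6],[0,0,3],[0,0,0],[0,0,0]], delta_rot=[[0,0,0],[0,0,0],[0,0,0],[0,0,0],[0,0,0],[0,0,0],[0,0,0],[0,0,0],[0,0,0],[0,0,0]], jaw=[60,60,60,60,60,60,60,60,60,60])

```text
time: 11.8
tool_pos: [497.1, 155.2, 143.8]
tcp_rot: [-159.9, 0.0, -71.2]
ft_force: [-0.5, 1.2, -1.8]
finger_gap: 59.6
```

Run:
```python
from h import *
q=panel_b();print(q[:2],RB.T@q[2]['ft_force'])
snap('wrist','wr8');snap('scene','sc8')
s_=cv2.resize(load('sc8')['p'][140:270,260:420],(560,455))[:420]
cv2.imwrite('pics/c8.png',cv2.resize(np.hstack([load('wr8')['p'],s_]),(800,300))[:,:,::-1])
z=load('wr8');P=cloud(z);Pb=(P-B0)@RB;p_=z['p'].astype(int)
blue=(p_[...,2]>p_[...,0]+15)&(p_[...,2]>p_[...,1]+5)&(Pb[...,0]>-15)&(Pb[...,0]<40)&(abs(Pb[...,1])<75)&(Pb[...,2]<90)&(z['d']>0)
print('blue',np.percentile(Pb[blue],[1,50,99],axis=0).round(1))
f=blue&(Pb[...,2]>45);print('stop y', np.percentile(Pb[f][:,1],[2,98]),f.sum())
m=~blue&(abs(Pb[...,0]-q[0][0]-4.5)<3)&(Pb[...,2]>q[0][2]-78)&(Pb[...,2]<q[0][2]-25)&(abs(Pb[...,1])<50)&(z['d']>0)
print('panel low',np.percentile(Pb[m],[0.5,50,99.5],axis=0).round(1),m.sum())
```

```text
(array([  9.7,   1.5, 121.9]), array([ 0.03, -0.02, -0.06])) [-0.68160606  1.28153325 -1.68845115]
blue [[  1.4 -60.4  30.6]
 [ 16.8  -9.6  33.4]
 [ 26.3  42.9  58.1]]
stop y [35.66919842 43.41286788] 409
panel low [[ 12.1 -28.4  48.8]
 [ 14.6   0.9  78. ]
 [ 15.5  31.4  96.7]] 1501
```

View pics/c8.png

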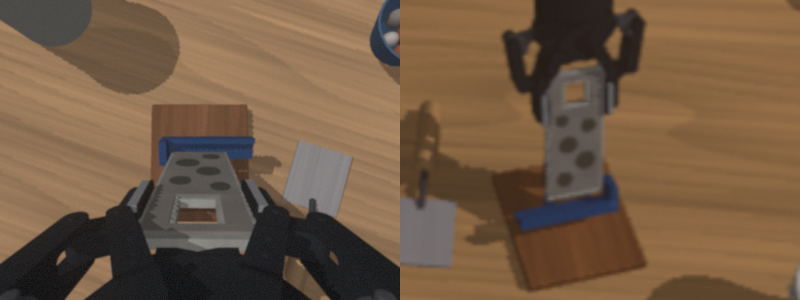

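Call:
jog_arm(offset=[[-1,2,4],[-1,2,4],[0,0,1],[0,0,0],[0,0,0]], delta_rot=[[0,0,0],[0,0,0],[0,0,0],[0,0,0],[0,0,0]], jaw=[60,60,60,60,60])

```text
time: 12.4
tool_pos: [496.2, 157.2, 134.4]
tcp_rot: [-159.8, 0.0, -71.2]
ft_force: [-0.2, -0.1, -1.7]
finger_gap: 59.3
```

Run:
```python
from h import *
q=panel_b();print(q[:2],RB.T@q[2]['ft_force'],q[2]['finger_gap'])
```

```text
(array([  6.2,   3.6, 113.1]), array([ 0.01, -0.14, -0.05])) [-0.80740097 -0.01289694 -1.51265206] 59.27149321132999
```

Call:
jog_arm(offset=[[-0.5,1,0],[-0.5,1,0],[0,0,0],[0,0,0]], delta_rot=[[0,0,0],[0,0,0],[0,0,0],[0,0,0]], jaw=[60,60,60,60])

```text
time: 12.8
tool_pos: [494.1, 157.6, 134.0]
tcp_rot: [-159.8, 0.0, -71.2]
ft_force: [0.4, -0.5, -2.2]
finger_gap: 59.6
```

Run:
```python
from h import *
q=panel_b();print(q[:2],RB.T@q[2]['ft_force'],q[2]['finger_gap'])
```

```text
(array([  4.4,   4.7, 113.4]), array([ 0.  , -0.17, -0.05])) [-0.51326865 -0.5985229  -2.19132499] 59.57534448168417
```

Call:
jog_arm(offset=[[0,0,1],[0,0,1],[0,0,1],[0,0,1],[0,0,0],[0,0,0]], delta_rot=[[0,0,0],[0,0,0],[0,0,0],[0,0,0],[0,0,0],[0,0,0]], jaw=[60,60,60,60,60,60])

```text
time: 13.4
tool_pos: [495.6, 158.0, 129.9]
tcp_rot: [-159.8, 0.0, -71.2]
ft_force: [0.7, 1.3, -1.2]
finger_gap: 59.4
```

Run:
```python
from h import *
q=panel_b();print(q[:2],RB.T@q[2]['ft_force'],q[2]['finger_gap'])
```

```text
(array([  4.5,   4.6, 109. ]), array([ 0.  , -0.18, -0.05])) [ 0.57341548  1.04075872 -1.52259312] 59.376369390230145
```

Call:
jog_arm(offset=[[0,0.5,0.7],[0,0,0.5],[0,0,0]], delta_rot=[[0,0,0],[0,0,0],[0,0,0]], jaw=[60,60,60])

```text
time: 13.7
tool_pos: [495.6, 158.0, 128.7]
tcp_rot: [-159.8, 0.0, -71.2]
ft_force: [-2.4, -0.3, -0.6]
finger_gap: 59.7
```

Run:
```python
from h import *
q=panel_b();print(q[:2],RB.T@q[2]['ft_force'],q[2]['finger_gap'])
```

```text
(array([  4.1,   4.6, 107.9]), array([-0.  , -0.19, -0.05])) [-2.40561166  0.43666982  0.23776865] 59.69624173599277
```

Call:
jog_arm(offset=[[0,0,0.5],[0,0,0.3],[0,0,0]], delta_rot=[[0,0,0],[0,0,0],[0,0,0]], jaw=[60,60,60])

```text
time: 14.0
tool_pos: [496.2, 158.2, 128.9]
tcp_rot: [-159.7, 0.0, -71.2]
ft_force: [-2.9, -0.5, 0.4]
finger_gap: 59.5
```

Run:
```python
from h import *
q=panel_b();print(q[:2],RB.T@q[2]['ft_force'],q[2]['finger_gap'])
```

```text
(array([  4.7,   4.6, 107.9]), array([-0.  , -0.22, -0.04])) [-2.56944689  0.45768627  1.37763619] 59.54915312320895
```

Call:
jog_arm(offset=[[0,1,0],[-0.3,0.7,0],[0,0,0.3],[0,0,0],[0,0,0]], delta_rot=[[0,0,0],[0,0,0],[0,0,0],[0,0,0],[0,0,0]], jaw=[60,60,60,60,60])

```text
time: 14.5
tool_pos: [495.3, 158.0, 128.6]
tcp_rot: [-159.6, -0.0, -71.2]
ft_force: [-0.6, -1.1, 1.3]
finger_gap: 59.6
```

Run:
```python
from h import *
q=panel_b();print(q[:2],RB.T@q[2]['ft_force'],q[2]['finger_gap'])
z=None
snap('wrist','wr9');snap('scene','sc9');print(RB.T@monitor.sense()['ft_force'])
s_=cv2.resize(load('sc9')['p'][140:270,260:420],(560,455))[:420]
cv2.imwrite('pics/c9.png',cv2.resize(np.hstack([load('wr9')['p'],s_]),(800,300))[:,:,::-1])
z=load('wr9');P=cloud(z);Pb=(P-B0)@RB;p_=z['p'].astype(int)
blue=(p_[...,2]>p_[...,0]+15)&(p_[...,2]>p_[...,1]+5)&(Pb[...,0]>-15)&(Pb[...,0]<40)&(abs(Pb[...,1])<75)&(Pb[...,2]<90)&(z['d']>0)
f=blue&(Pb[...,2]>45);print('stop y', np.percentile(Pb[f][:,1],[2,98]),f.sum())
m=~blue&(abs(Pb[...,0]-q[0][0]-4.5)<3)&(Pb[...,2]>40)&(Pb[...,2]<q[0][2]-25)&(abs(Pb[...,1])<50)&(z['d']>0)
print('panel low',np.percentile(Pb[m],[0.5,50,99.5],axis=0).round(1),m.sum())
```

```text
(array([  3.8,   4.7, 107.9]), array([-0.03, -0.34, -0.05])) [-0.41970393 -0.85519996  1.57547821] 59.57198176588971
[-1.05134852 -1.11831623  2.30310603]
stop y [35.65719872 43.41593507] 453
panel low [[  6.4 -25.3  40.3]
 [  8.8   4.5  64.4]
 [  9.7  35.8  82.6]] 1450
```

View pics/c9.png

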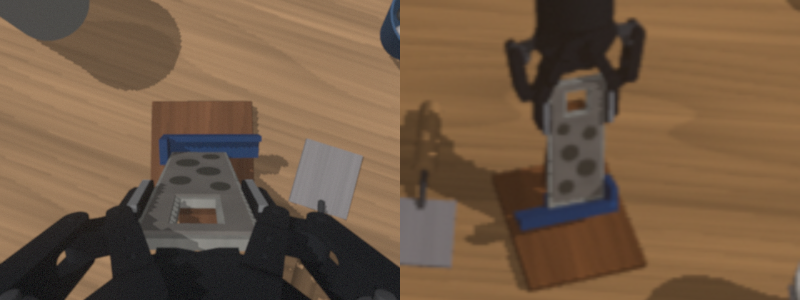

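Call:
jog_arm(offset=[[0,0,0],[0,0,0],[0,0,0],[0,0,0],[0,0,0],[0,0,0],[0,0,0],[0,0,0],[0,0,0],[0,0,0],[0,0,0],[0,0,0]], delta_rot=[[0,0,0],[0,0,0],[0,0,0],[0,0,0],[0,0,0],[0,0,0],[0,0,0],[0,0,0],[0,0,0],[0,0,0],[0,0,0],[0,0,0]], jaw=[60,60,65,68,70,72,74,78,84,92,100,100], newtons=20)

```text
time: 15.8
tool_pos: [495.5, 158.1, 128.4]
tcp_rot: [-159.6, -0.0, -71.2]
ft_force: [0.1, -0.1, 0.2]
finger_gap: 85.4
```

Run:
```python
from h import *
p,R,s=pose();print(s['ft_force'],s['finger_gap'])
snap('wrist','wr10');snap('scene','sc10')
s_=cv2.resize(load('sc10')['p'][140:270,260:420],(560,455))[:420]
cv2.imwrite('pics/c10.png',cv2.resize(np.hstack([load('wr10')['p'],s_]),(800,300))[:,:,::-1])
z=load('wr10');P=cloud(z);Pb=(P-B0)@RB
m=(abs(Pb[...,0]-8.5)<6)&(Pb[...,2]>45)&(Pb[...,2]<185)&(abs(Pb[...,1]-4)<25)&(z['d']>0)
c,w,k=plane(Pb[m],2);print(c,w,k.sum())
m=(abs(Pb[...,0]-8.5)<3)&(Pb[...,2]>60)&(Pb[...,2]<82)&(abs(Pb[...,1])<50)&(z['d']>0);print(np.percentile(Pb[m][:,1],[.5,99.5]))
```

```text
[ 0.06748193 -0.09143277  0.20639746] 85.35634704423063
[  8.01955554   4.00980124 141.71883593] [ 0.99990963 -0.00835247  0.01053446] 12146
[-25.77704817  33.60813959]
```

View pics/c10.png

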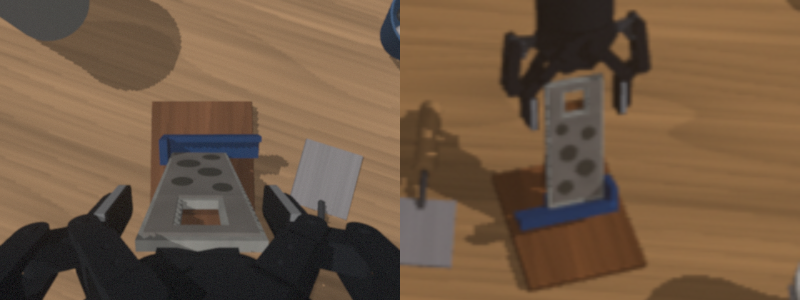

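Call:
jog_arm(offset=[[0,0,-6],[0,0,-10],[0,0,-15],[0,0,-20],[0,0,-25],[0,0,-30],[0,0,-30],[0,0,-20],[0,0,0],[0,0,0]], delta_rot=[[0,0,0],[0,0,0],[0,0,0],[0,0,0],[0,0,0],[0,0,0],[0,0,0],[0,0,0],[0,0,0],[0,0,0]], jaw=[100,100,100,100,100,100,100,100,100,100])

```text
time: 16.9
tool_pos: [439.8, 139.3, 286.7]
tcp_rot: [-159.3, -0.1, -71.2]
ft_force: [0.3, 0.6, -0.3]
finger_gap: 85.6
```

```bash
cat > chk.py <<'E'
from h import *
import sys
t=sys.argv[1]
p,R,s=pose();print(s['time'],s['ft_force'],s['finger_gap'])
snap('wrist','w'+t);snap('scene','s'+t)
s_=cv2.resize(load('s'+t)['p'][140:270,260:420],(560,455))[:420]
cv2.imwrite(f'pics/c{t}.png',cv2.resize(np.hstack([load('w'+t)['p'],s_]),(800,300))[:,:,::-1])
z=load('w'+t);P=cloud(z);Pb=(P-B0)@RB;p_=z['p'].astype(int)
blue=(p_[...,2]>p_[...,0]+15)&(p_[...,2]>p_[...,1]+5)&(Pb[...,0]>-15)&(Pb[...,0]<40)&(abs(Pb[...,1])<75)&(Pb[...,2]<90)&(z['d']>0)
f=blue&(Pb[...,2]>45);print('stop y', np.percentile(Pb[f][:,1],[2,98]),f.sum(),'lip x',np.percentile(Pb[blue][:,0],99))
m=~blue&(abs(Pb[...,0]-8.5)<6)&(Pb[...,2]>45)&(Pb[...,2]<180)&(abs(Pb[...,1]-4)<25)&(z['d']>0)
c,w,k=plane(Pb[m],2);print(c,w,k.sum())
for h in range(45,185,15):
    m=~blue&(abs((Pb-c)@w)<2)&(abs(Pb[...,2]-h)<6)&(abs(Pb[...,1])<50)&(z['d']>0); a=Pb[m]
    if len(a): print(h,len(a),np.percentile(a[:,1],[.3,99.7]).round(1),np.median(a[:,0]).round(1))
E
python3 chk.py 11
```

```text
16.9 [ 0.31925281  0.59777643 -0.25377265] 85.59743501912848
stop y [35.72181075 43.15935273] 132 lip x 25.901443882503095
[  7.94480456   3.86187848 127.12346449] [ 0.99992271 -0.00964822  0.00784187] 1180
45 60 [-21.8  30.2] 8.3
60 85 [-21.9  43.6] 8.3
75 81 [-22.7  31.3] 8.2
90 86 [-22.8  30.4] 8.3
105 116 [-25.6  31.8] 8.2
120 113 [-25.6  32.9] 8.2
135 150 [-25.6  33.6] 8.1
150 96 [-25.8  33.5] 8.0
165 109 [-25.9  33.7] 8.0
180 338 [-25.4  33.5] 6.9
```

View pics/c11.png

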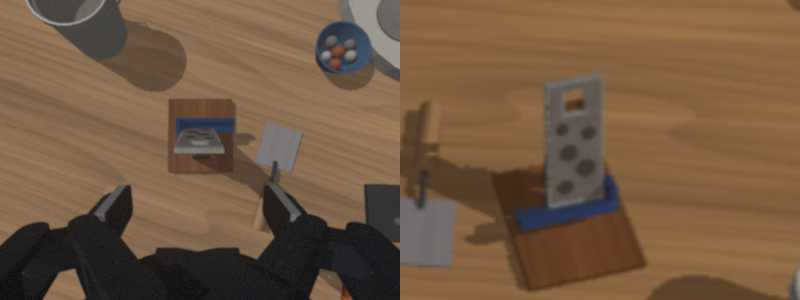

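Run:
```python
from h import *
plan([((590,185,330),down(-71.2),6)],dec=0)
```

```text
"offset": [[1.0, -27.0, 2.0], [1.0, -27.0, 1.0], [1.0, -27.0, -1.0], [0.0, -28.0, -2.0], [1.0, -26.0, -5.0], [1.0, -27.0, -5.0]] 
"delta_rot": [[-3.0, 0.0, 0.0], [-4.0, 0.0, 0.0], [-3.0, 0.0, 0.0], [-4.0, 0.0, 0.0], [-3.0, 0.0, 0.0], [-4.0, 0.0, 0.0]] 
"jaw": [100, 100, 100, 100, 100, 100]
6 28.0 4.0 [590.  185.3 329.7]
```

Call:
jog_arm(offset=[[1,-27,0],[1,-27,0],[1,-27,-1],[0,-28,-2],[1,-26,-5],[1,-27,-5],[0,0,0],[0,0,0]], delta_rot=[[-3,0,0],[-4,0,0],[-3,0,0],[-4,0,0],[-3,0,0],[-4,0,0],[0,0,0],[0,0,0]], jaw=[100,100,100,100,100,100,100,100])

```text
time: 17.8
tool_pos: [590.3, 186.5, 307.0]
tcp_rot: [177.0, 0.1, -71.2]
ft_force: [0.6, -0.1, 1.1]
finger_gap: 85.4
```

```bash
python3 chk.py 12
python3 - <<'E'
from h import *
z=load('w12');print(proj(z,B0+RB@np.array([8,5,107])))
E
```

```text
17.8 [ 0.56166867 -0.11269089  1.07585007] 85.36274404600103
stop y [35.70995357 42.93190082] 117 lip x 26.880487172507912
[  8.19896199   3.9891694  117.37998852] [ 0.99995734 -0.00799257  0.00463   ] 3237
45 210 [-24.6  35.8] 8.2
60 255 [-24.8  36.2] 8.3
75 271 [-24.2  33.6] 8.3
90 309 [-26.   33.1] 8.3
105 347 [-26.   33.2] 8.3
120 365 [-25.5  33.3] 8.4
135 409 [-25.5  33.5] 8.2
150 280 [-25.9  33.4] 7.9
165 309 [-26.   33.5] 7.9
180 442 [-25.9  33.4] 7.6
[[274.23263937 255.2077079 ]]
```

View pics/w12.png

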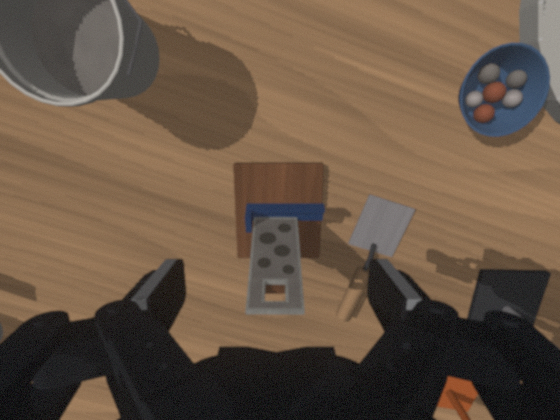

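Run:
```python
from h import *
print(r.hand_in())
```

```text
the job is handed in; nothing more can be done
None
```

I lifted the panel off the steel stand's hook by its two side edges and stood it on the easel, coat outwards. Then I opened the jaws, backed well clear, and handed the job in at about 18 s of the 48 s. The hand-in reports no verdict, so the results below are from my own checks.

- **Lowering:** the camera put the ledge at z ≈ 32 mm in the backrest frame. The panel stopped at that height, and the wrist force changed by about 3–4 N as the ledge took the load. I released it after more than 0.2 s of that, well below the 30 N limit.
- **Final position:** two wrist views after release put the panel's origin at about x = 3, y = 4, z = 107 mm in the backrest frame. It was parallel to the backrest within about 0.6°, and the last picture shows the robot clear of everything.
- **Not fully tight:** the side edge stands about 2 mm short of the end stop, within the 4 mm allowed. I left it there rather than push a seated panel.
- **Disagreement:** the scene camera read about 5 mm off the other two for both the stand and the easel, so I relied on the wrist and top views. The wrist camera also showed the panel about 2 mm off-centre in the jaws, which I allowed for.
- **Bystanders:** nothing came near the trowel, pail or bowl, and they looked undisturbed in the pictures, but I did not measure their positions.

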